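# Strip a transformer from its quarter-turn mounting stud

## Task

Take the transformer off the jig's stud and lay all the pieces in the low grey tray, one at a time and in the order they come off: first turn the wing nut until its wings line up with the crossbar on top of the stud, lift it off and put it in the tray, then the flanged spacer, then the transformer. The spacer and the transformer stay on the stud until their turn; at the end all three stand flat on the tray's floor, side by side, the same way up as on the stud. Leave the things round about where they are.

Things in the scene. Friction and masses are not known exactly. Their poses are not given: they have to be found in the camera images.
- jig: Square bright plate 120 x 120 x 12 mm, fixed to the bench; its place and yaw vary, and it may stand left or right with the tray on the other side. Origin: centre of its underside, z up. A steel stud 11 mm thick rises from its centre, with a low boss (25 mm wide, 5 mm high) round its foot and a crossbar (hammer head) at its top.
- stud_top (a point): Top of the stud's crossbar, on the stud's axis, 76.5 mm above the bench; axes as the jig's. The crossbar is 22 mm long along the jig's x, 5 mm wide (y) and 8 mm high; its underside is 68.5 mm above the bench.
- wing_nut: Dark steel quarter-turn wing nut, 60 g: oblong foot 44 (x) x 34 (y) x 10 mm with a slot 26 (x) x 13 (y) mm through it; at both ends of its x axis an upright wing 8 (x) x 12 (y) mm, reaching 28 mm above its underside. 50 mm over the flat outer faces of the wings: grip there, closing along x. Origin: centre of its underside, z up; at the start 56 mm above the bench, foot 2.5 mm under the crossbar.
- nut_slot (a point): Centre of the nut's slot at the top of its foot, 10 mm above its origin; axes as the nut's. The nut starts with its x axis 50 to 90 degrees out of line with the crossbar, which then holds it down. It turns easily either way, with no stops and no rise, and lifts straight off once its x axis is within about 15 degrees of the jig's x axis, either way round.
- spacer: Bright aluminium flanged spacer ring, 50 g, 14 mm high with a 26 mm bore that passes the crossbar. Flange below: diameter 46 mm, 3 mm thick; hub above: diameter 38 mm, from 3 to 14 mm, to be gripped across. Origin: centre of its underside, z up; at the start 42 mm above the bench, lying loosely on the transformer under the nut.
- transformer: Grey potted ring transformer, a smooth cylinder of diameter 58 mm and 30 mm high with a 28 mm bore that passes the crossbar and fits round the boss; four small brass pads on its top; 0.2 to 0.42 kg. Origin: centre of its underside, z up; at the start on the plate, 12 mm above the bench. Grip it across its side near the top.
- tray: Low open plain grey tray, 160 (x) x 240 (y) x 20 mm outside, 4 mm walls, floor 4 mm thick, fixed to the bench; its place and yaw change. Origin: centre of its underside, z up.
- reel: Bystander: light grey reel, 64 mm diameter, 42 mm high, standing loose. Origin: centre of its underside.
- pliers: Bystander: long-nosed pliers with blue handles, 50 x 162 x 13 mm, lying loose. Origin: centre of its underside.
- multimeter: Bystander: yellow multimeter, 140 x 72 x 43 mm, lying loose. Origin: centre of its underside.
- dish: Bystander: small black dish of hardware, 67 mm diameter, 24 mm high, loose. Origin: centre of its underside.

How it is judged:
By the outcome, as a careful person would: the job done as asked, in the order asked, and still so for the second after the job is handed in, with the robot touching nothing.
It also fails if it takes over 72 s, if anything falls off the work surface, if the arm or the gripper's body presses on something with over 40 N, if the wrist force passes 120 N, or if a joint passes its speed limit or range.

## Robot

A 7-joint arm with a two-finger parallel gripper is mounted at the origin on a cart in front of the work surface, level with it; the furniture and walls round the work are solid. World frame = base frame: x ahead of the robot, y to its left, z up, the work surface at z = 0. Lengths are in m, angles in degrees, forces in N, time in s.
With the tool pointing down it reaches from about 0.425 to 0.875 m from the base axis. Payload 4.7 kg.
Tool frame: the origin (TCP) lies midway between the tips of the shut fingers; the grasp point (between the pads) lies 19 mm behind it (env.grip_depth is the distance from the TCP to the grasp point, in m); z points along the fingers, y is the line along which they close (so a half turn about z gives the same grasp; the last joint's range is limited). The gripper opens to 87 mm and grips with 3 to 60 N. Pads are 19 mm wide; open, the fingers measure 117 mm over their backs; the gripper's body (75 mm by 190 mm) begins 51 mm behind the grasp point.
Start: joints at [-70.984, 18.392, -4.016, 83.108, 1.295, 78.541, -3.26], TCP at [0.203, 0.617, 0.223] pointing down, gripper open.
Joint ranges: [-163.93, 163.93], [-17.29, 119.83], [-79.2, 71.16], [3.27, 140.29], [-89.18, 269.18], [5.43, 117.66], [-154.24, 154.24]. Speed limits (degrees/s): [147.25, 147.25, 180, 180, 180, 180, 180].

## Interface

Orientations are given as [roll, pitch, yaw] about the fixed x, y, z axes, in that order (R = Rz(yaw) Ry(pitch) Rx(roll)).
In Python, from cell import get_obs, optics, env, nets gives the robot as it stands.
- The arm moves only by the shell command python3 -m creep 'ROWS' [FORCE]. ROWS is JSON, a list of rows, each an object of numbers: "wx", "wy", "wz": the turn, a rotation vector about the tool's x, y, z in degrees; "tx", "ty", "tz": the shift along the tool's x, y, z in mm; "gripper": the opening, from -1 (shut) to 1 (fully open). A call has 1 to 5 rows; each row is the pose to reach, as a shift and turn from the pose commanded when the call began, along the tool's axes at that moment; what a row does not reach only later rows make up. A row lasts 1/12 s, in which the tool goes at most 41.7 mm and 7.16 degrees, less where a joint would pass 70% of its speed; a pose out of reach is approached as far as the arm can. A call with a gripper value outside its range is refused whole. The fingers move at their own pace and stop on an object; FORCE is the grip in N (left out, the last holds). Time passes only in rows, so rows that repeat a pose let the fingers close. It gives the time, the measured TCP pose, the force, the opening and the grip force at its end, in the units of the state.
- get_obs(): the state, without advancing time (a new reading comes with each control period).
- optics.read_camera(name): name is "scene" or "top" or "wrist"; returns (picture, depth): 480x640x3 uint8, red, green, blue; 480x640 float32, m along the optical axis (not along the pixel's ray), 0 where there is no reading.
- optics.camera_info(name): a dict with "fovy" (degrees; the focal length in pixels is half the picture's height over the tangent of half this angle, whatever the lens; pixels are square), "cx", "cy" (the principal point, pixels), "R" (3x3) and "t" (3): a world point X has camera coordinates R X + t; the wrist camera has in their place "tool_from_camera" (4x4, takes a point from camera to tool coordinates, whose origin is the TCP and whose axes are the flange's). Camera axes: x right, y down, z forward; pixel columns grow to the right and rows downward; lengths in m; the calibration is good to about 2 mm. The wrist camera is an equidistant fisheye: a pixel r from the principal point sees the ray r / f radians off the axis. A picture is of the moment at which its call begins: read the wrist's pose just before it. camera_info takes no time and is no camera call.
- env.sign_off(): hands the job in; it is judged then, once.
Trained networks look in the newest picture that a camera, given by its name, has taken for a name from the list of things; names that differ only in an ending like _2 or _b are one class to them, and where a whole thing is asked for, a point or a joint stands for the part that bears it (a point fixed in the world has none). Each returns a list of dicts, best first, with "confidence" (0 to 1); they miss things now and then, are a little off and sometimes report something else, mostly with a low value. They report only what shows in the picture. A call takes as long as a camera call.
- nets.look_for(query, camera): "point" ([x, y, z] in m, in world coordinates, good to about 4 mm: the middle of the surface that is visible of it).
- nets.place_of(query, camera): "point" ([x, y, z] in m, in world coordinates, good to about 4 mm: a listed point, or the origin of a listed thing).
The state is a dict: "time_s": time; "qpos": joint angles; "joint_velocities": joint speeds; "effort": joint torques, N m; "tool_pos": TCP position; "tool_rot": TCP orientation; "force": force on the tool from outside, world axes, zero at the start; "wrist_torque": the same for the moment, N m; "grip_width": finger opening in m; "grasp_force": force on a finger pad.
Only numpy, scipy, OpenCV 4.12 (cv2) and the standard library are available. Lean on these libraries where they do the work, as an engineer would, in place of code of your own. Each camera call takes 0.05 s, during which the arm holds its last target. There are 200 camera calls.

## Working session

There is one attempt and no reset: what is moved stays moved. The work goes in short steps, Python scripts to look and compute and a shell command to move; the robot and the scene stay as the last step left them, time stands still between calls to the robot, and variables do not carry over. Pictures are saved under pics/ and viewed, at most 10 in all, crops included, and the job is handed in when it is done.

```bash
mkdir -p pics; ls; cat > h.py <<'E'
import numpy as np, cv2
from cell import get_obs, optics, env, nets
from scipy.spatial.transform import Rotation as Ro
def snap(cam,name=None):
    o=get_obs(); im,d=optics.read_camera(cam)
    if name: cv2.imwrite(f'pics/{name}.png',im[:,:,::-1])
    return o,im,d
def cloud(cam,d,o=None):
    c=optics.camera_info(cam); f=240/np.tan(np.radians(c['fovy']/2))
    v,u=np.mgrid[0:480,0:640].astype(float); x=(u-c['cx'])/f; y=(v-c['cy'])/f
    if cam=='wrist':
        r=np.hypot(x,y); s=np.where(r>1e-9,np.tan(np.minimum(r,1.5))/np.maximum(r,1e-9),1); x=x*s;y=y*s
    P=np.stack([x*d,y*d,d],-1)
    if cam=='wrist':
        T=np.array(c['tool_from_camera']); P=P@T[:3,:3].T+T[:3,3]
        R=Ro.from_euler('xyz',o['tool_rot'],degrees=True).as_matrix(); return P@R.T+np.array(o['tool_pos'])
    return (P-np.array(c['t']))@np.array(c['R'])
E
python3 - <<'E'
from h import *
o,im,d=snap('top','top0'); print({k:np.round(v,3) for k,v in o.items()})
for q in ['jig','stud_top','wing_nut','nut_slot','tray','reel','pliers','multimeter','dish']:
    print(q,[(np.round(r['point'],3),round(r['confidence'],2)) for r in nets.place_of(q,'top')[:2]])
print(optics.camera_info('top'))
E
```

```text
pics
{'time_s': np.float64(0.0), 'qpos': array([-70.983,  18.439,  -4.016,  83.175,   1.295,  78.54 ,  -3.262]), 'joint_velocities': array([ 0.01 ,  0.051,  0.124, -0.036,  0.03 ,  0.031,  0.14 ]), 'effort': array([-0.0000e+00, -4.9130e+01, -4.0400e-01, -3.1252e+01, -6.4000e-02,
        4.4000e-02,  0.0000e+00]), 'tool_pos': array([0.203, 0.617, 0.221]), 'tool_rot': array([-1.79892e+02,  6.00000e-03,  1.61792e+02]), 'force': array([0.328, 0.657, 1.373]), 'wrist_torque': array([ 0.022, -0.024, -0.028]), 'grasp_force': np.float64(0.0), 'grip_width': np.float64(0.087)}
jig [(array([ 0.521,  0.151, -0.002]), 0.8)]
stud_top [(array([0.517, 0.153, 0.076]), 0.69), (array([ 0.534, -0.445,  0.004]), 0.38)]
wing_nut [(array([0.52 , 0.153, 0.055]), 0.74)]
nut_slot [(array([0.519, 0.153, 0.068]), 0.75)]
tray [(array([ 0.55 , -0.133,  0.002]), 0.72)]
reel [(array([ 0.761, -0.017,  0.001]), 0.83)]
pliers [(array([ 0.526,  0.429, -0.002]), 0.89)]
multimeter [(array([ 0.536, -0.439,  0.003]), 0.96), (array([ 0.756, -0.016,  0.001]), 0.68)]
dish [(array([ 0.76 , -0.18 , -0.002]), 0.84)]
{'fovy': 43.22905335351763, 'cx': 320.55569351531534, 'cy': 240.66137186299628, 'R': array([[-0.01667982, -0.9998533 ,  0.00389303],
       [-0.99798378,  0.01640991, -0.0613115 ],
       [ 0.06123862, -0.00490784, -0.99811109]]), 't': array([-0.01637812,  0.63192492,  1.5044562 ])}
```

View pics/top0.png

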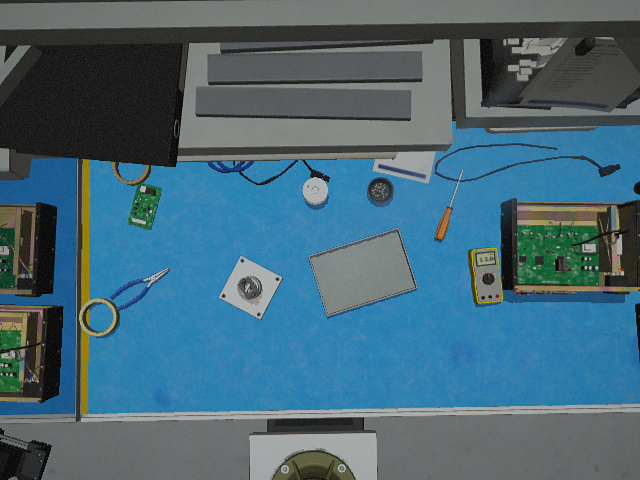

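The top view shows the jig with its plate and nut at about (250,287), the grey tray at (363,272), the reel at (315,192), the dish at (380,190), the pliers at (125,300) and the multimeter at (485,276). Next I measure yaws.

```bash
cat > m.py <<'E'
from h import *
o,im,d=snap('top'); P=cloud('top',d)
hsv=cv2.cvtColor(im,cv2.COLOR_RGB2HSV)
m=((hsv[...,1]<110)).astype(np.uint8)
n,l,st,ce=cv2.connectedComponentsWithStats(m)
for nm,(u,v),z in [('jig',(232,292),.012),('tray',(363,272),.012)]:
    k=l[v,u]; mm=(l==k).astype(np.uint8); mm=cv2.morphologyEx(mm,cv2.MORPH_CLOSE,np.ones((9,9)))
    c=max(cv2.findContours(mm,0,2)[0],key=cv2.contourArea)
    # project contour to plane z
    ci=optics.camera_info('top'); f=240/np.tan(np.radians(ci['fovy']/2)); R=np.array(ci['R']);t=np.array(ci['t'])
    C=-R.T@t; px=c[:,0].astype(float); r=np.c_[(px[:,0]-ci['cx'])/f,(px[:,1]-ci['cy'])/f,np.ones(len(px))]@R
    W=C+r*((z-C[2])/r[:,2])[:,None]
    print(nm,st[k],cv2.minAreaRect((W[:,:2]*1000).astype(np.float32)), np.round(cv2.boxPoints(cv2.minAreaRect((W[:,:2]*1000).astype(np.float32)))))
Q=P[(np.hypot(P[...,0]-.52,P[...,1]-.152)<.04)&(P[...,2]>.045)]
print(len(Q),np.round(Q.mean(0),4),Q[:,2].max())
E
python3 m.py; python3 -c "
from cell import optics
import numpy as np
print(optics.camera_info('wrist')); c=optics.camera_info('scene'); print(-np.array(c['R']).T@np.array(c['t']))"
```

```text
jig [ 219  256   63   64 2302] ((517.6819458007812, 151.90185546875), (120.55294036865234, 120.61550903320312), 61.359310150146484) [[436. 128.]
 [542.  70.]
 [600. 176.]
 [494. 234.]]
tray [ 308  228  110   89 6090] ((551.9624633789062, -131.39328002929688), (160.7919464111328, 240.26597595214844), 16.347505569458008) [[ 441.  -39.]
 [ 509. -269.]
 [ 663. -224.]
 [ 595.    7.]]
296 [0.5191 0.1513 0.0653] 0.08913909475241764
{'fovy': 65.70646984690485, 'cx': 314.4248830088647, 'cy': 239.87444867764614, 'tool_from_camera': array([[ 8.00417424e-04, -9.65197974e-01, -2.61519081e-01,
         7.28681065e-02],
       [ 9.99999672e-01,  7.40244734e-04,  3.28597222e-04,
        -6.28619080e-04],
       [-1.23573251e-04, -2.61519258e-01,  9.65198250e-01,
        -1.61864966e-01],
       [ 0.00000000e+00,  0.00000000e+00,  0.00000000e+00,
         1.00000000e+00]])}
[-0.20601245 -0.99462307  0.76595726]
```

```bash
python3 -m creep '[{"tx":-20,"ty":-15},{"tx":-50,"ty":-38},{"tx":-80,"ty":-61},{"tx":-112,"ty":-86},{"tx":-144,"ty":-110}]'
python3 -m creep '[{"tx":-32,"ty":-24},{"tx":-64,"ty":-49},{"tx":-96,"ty":-73},{"tx":-125,"ty":-96},{"tx":-154,"ty":-120}]'
python3 -m creep '[{"tx":-32,"ty":-24},{"tx":-64,"ty":-49},{"tx":-96,"ty":-73},{"tx":-120,"ty":-94},{"tx":-146,"ty":-114}]'
python3 -m creep '[{"tz":10},{"tz":10}]'
python3 - <<'E'
from h import *
o,im,d=snap('wrist','w1'); P=cloud('wrist',d,o); np.save('P.npy',P)
print(o['time_s'],o['tool_pos'],o['tool_rot'],o['qpos'])
for q in ['stud_top','nut_slot','wing_nut','jig']: print(q,[(np.round(r['point'],4),round(r['confidence'],2)) for r in nets.place_of(q,'wrist')[:2]])
E
```

```text
0.55 [0.2031515  0.61745503 0.22260236] [1.79994854e+02 2.65661988e-03 1.61792852e+02] [-70.98264349  18.39071058  -4.01620647  83.10731612   1.29489283
  78.54195595  -3.25866159]
stud_top []
nut_slot []
wing_nut []
jig []validation failed for argument at $[0]...
validation failed for argument at $[0]...
validation failed for argument at $[0]...
validation failed for argument at $[0]...
```

View pics/w1.png

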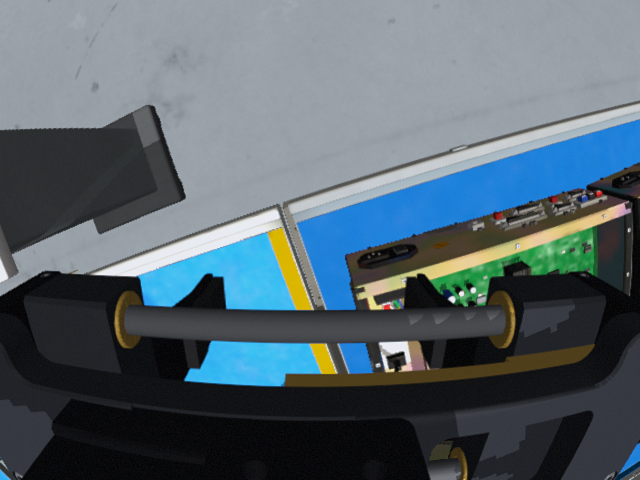

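All rows were refused, so I'll write all the fields. The gripper hides the area under the TCP (rows above 280 are clear), so I'll view from 70 mm off to the side.

```bash
python3 -m creep '[{"wx":0,"wy":0,"wz":0,"tx":-25,"ty":-17,"tz":0,"gripper":1},{"wx":0,"wy":0,"wz":0,"tx":-58,"ty":-39,"tz":0,"gripper":1},{"wx":0,"wy":0,"wz":0,"tx":-90,"ty":-61,"tz":0,"gripper":1},{"wx":0,"wy":0,"wz":0,"tx":-122,"ty":-82,"tz":0,"gripper":1},{"wx":0,"wy":0,"wz":0,"tx":-155,"ty":-104,"tz":0,"gripper":1}]'
python3 -m creep '[{"wx":0,"wy":0,"wz":0,"tx":-34,"ty":-23,"tz":0,"gripper":1},{"wx":0,"wy":0,"wz":0,"tx":-68,"ty":-46,"tz":0,"gripper":1},{"wx":0,"wy":0,"wz":0,"tx":-102,"ty":-69,"tz":0,"gripper":1},{"wx":0,"wy":0,"wz":0,"tx":-136,"ty":-92,"tz":0,"gripper":1},{"wx":0,"wy":0,"wz":0,"tx":-170,"ty":-114,"tz":0,"gripper":1}]'
python3 -m creep '[{"wx":0,"wy":0,"wz":0,"tx":-34,"ty":-23,"tz":0,"gripper":1},{"wx":0,"wy":0,"wz":0,"tx":-68,"ty":-46,"tz":0,"gripper":1},{"wx":0,"wy":0,"wz":0,"tx":-102,"ty":-69,"tz":0,"gripper":1},{"wx":0,"wy":0,"wz":0,"tx":-136,"ty":-92,"tz":0,"gripper":1},{"wx":0,"wy":0,"wz":0,"tx":-170,"ty":-114,"tz":0,"gripper":1}]'
python3 -m creep '[{"wx":0,"wy":0,"wz":0,"tx":-10,"ty":-6,"tz":10,"gripper":1},{"wx":0,"wy":0,"wz":0,"tx":-19,"ty":-12,"tz":20,"gripper":1},{"wx":0,"wy":0,"wz":0,"tx":-19,"ty":-12,"tz":20,"gripper":1}]'
python3 - <<'E'
from h import *
o,im,d=snap('wrist','w2'); P=cloud('wrist',d,o); np.save('P.npy',P)
print(o['time_s'],o['tool_pos'],o['tool_rot'],o['qpos'])
for q in ['stud_top','nut_slot','wing_nut','jig']: print(q,[(np.round(r['point'],4),round(r['confidence'],2)) for r in nets.place_of(q,'wrist')[:2]])
E
```

```text
time_s: 1.22
tool_pos: [0.3185, 0.469, 0.2227]
tool_rot: [180.0, -0.0, 161.8]
force: [-0.0, 0.0, -0.1]
grip_width: 0.0871
grasp_force: 0.0
time_s: 1.63
tool_pos: [0.4447, 0.3069, 0.223]
tool_rot: [179.9, 0.0, 161.8]
force: [0.9, 1.3, 0.2]
grip_width: 0.0871
grasp_force: 0.0
time_s: 2.05
tool_pos: [0.5706, 0.1455, 0.223]
tool_rot: [180.0, 0.0, 161.8]
force: [1.1, 0.6, -0.5]
grip_width: 0.0873
grasp_force: 0.0
time_s: 2.3
tool_pos: [0.5835, 0.1277, 0.2]
tool_rot: [-179.8, -0.1, 161.6]
force: [-0.4, -0.3, -0.9]
grip_width: 0.0872
grasp_force: 0.0
2.3 [0.58349719 0.12771306 0.19998319] [-1.79831025e+02 -1.45912489e-01  1.61608788e+02] [-32.51612903  13.0366288   20.59203875  93.35501976  -4.64551112
  74.67603156  60.44410518]
stud_top [(array([0.5184, 0.1513, 0.0755]), 0.9)]
nut_slot [(array([0.518 , 0.1578, 0.0651]), 0.65)]
wing_nut [(array([0.5183, 0.1468, 0.0565]), 0.66)]
jig [(array([ 0.5211,  0.1465, -0.0013]), 0.55)]
```

View pics/w2.png

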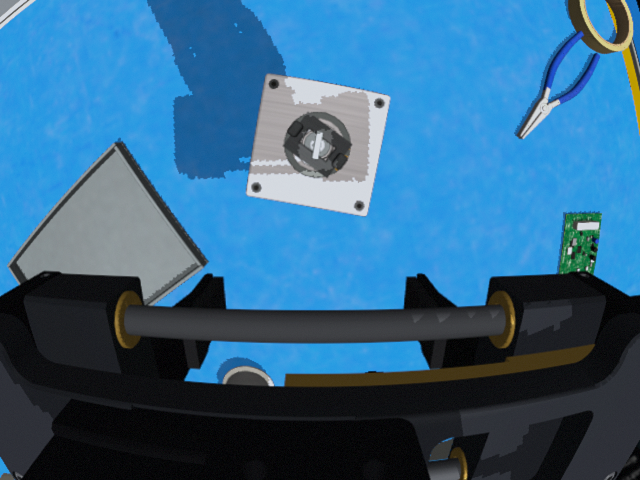

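The stud is at (318,146). Its bright crossbar runs almost upright in the image, and the nut's dark wings lie near (295,131) and (341,160).

```bash
python3 - <<'E'
from h import *
P=np.load('P.npy'); im=cv2.imread('pics/w2.png')[:,:,::-1]
cv2.imwrite('pics/w2c.png',cv2.resize(im[100:190,270:370,::-1],None,fx=6,fy=6,interpolation=2))
r=np.hypot(P[...,0]-.518,P[...,1]-.151)
w=(P[...,2]>.08)&(r<.05); W=P[w][:,:2]
print('wings',len(W),np.round(P[w][:,2].mean(),4)); c=W.mean(0); l=cv2.kmeans(W.astype(np.float32),2,None,(3,50,1e-6),5,0)[2]; print(l, 'yaw',np.degrees(np.arctan2(*(l[1]-l[0])[::-1])), 'mid',l.mean(0), 'dist',np.linalg.norm(l[0]-l[1]))
b=(P[...,2]>.070)&(P[...,2]<.0795)&(r<.014)&(im.min(-1)>140); B=P[b][:,:2]
print('bar',len(B),cv2.minAreaRect((B*1000).astype(np.float32)),P[b][:,2].mean())
e,v=np.linalg.eigh(np.cov(B.T)); print(np.degrees(np.arctan2(v[1,1],v[0,1])),np.sqrt(e), B.mean(0))
# plate in colour
p=(np.abs(P[...,2]-.012)<.004)&(np.hypot(P[...,0]-.518,P[...,1]-.151)<.1)&(im[...,2]<im[...,0]*1.3+20)
print('plate',cv2.minAreaRect((P[p][:,:2]*1000).astype(np.float32)),np.median(P[p][:,2]))
E
```

```text
wings 38908 0.3156
[[0.51472795 0.15045239]
 [0.55723083 0.13727382]] yaw -17.22673 mid [0.5359794  0.14386311] dist 0.044499096
bar 154 ((516.94482421875, 150.9676055908203), (4.621577262878418, 20.841516494750977), 60.49839401245117) 0.07617260826518585
150.60455454670014 [0.00127712 0.00594806] [0.51690179 0.15099256]
plate ((516.4303588867188, 151.17666625976562), (119.86040496826172, 119.87136840820312), 61.51737976074219) 0.011683410031303992
```

View pics/w2c.png

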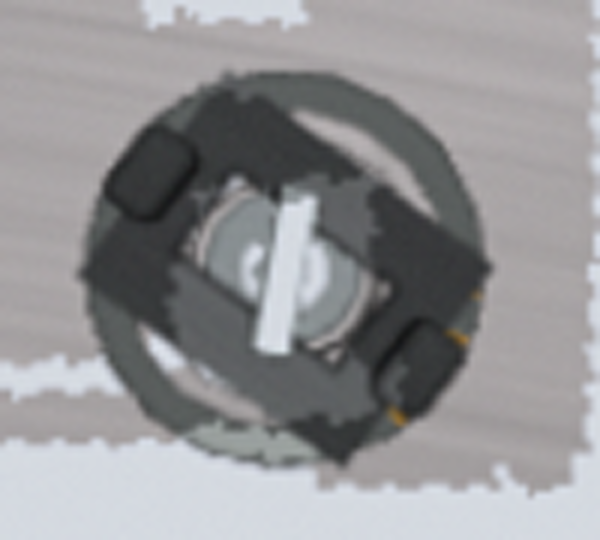

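The crop shows the bar nearly upright at about (285,275), and the wings at (150,173) and (420,365), about 65 degrees apart.

```bash
python3 - <<'E'
from h import *
P=np.load('P.npy')
r=np.hypot(P[...,0]-.517,P[...,1]-.151)
w=(P[...,2]>.08)&(P[...,2]<.09)&(r<.035)&(r>.012); W=P[w][:,:2]
l=cv2.kmeans(W.astype(np.float32),2,None,(3,50,1e-6),5,0)[2]
print(len(W),l, 'yaw',np.degrees(np.arctan2(*(l[1]-l[0])[::-1])), 'mid',l.mean(0), 'dist',np.linalg.norm(l[0]-l[1]))
for u,v in [(150,173),(420,365),(285,275)]:
    print(P[100+v//6,270+u//6])
E
```

```text
326 [[0.49959302 0.13911735]
 [0.53366643 0.16324632]] yaw 35.304092 mid [0.5166297  0.15118183] dist 0.041751705
[0.49955337 0.13949651 0.08366681]
[0.53288138 0.16371644 0.08264201]
[0.5168962  0.15091444 0.07571675]
```

```bash
cat > to.py <<'E'
import sys; from h import *
# shift/turn in tool axes to reach x y z yaw (m, deg), tool down
a=[float(v) for v in sys.argv[1:]]; o=get_obs(); R=Ro.from_euler('xyz',o['tool_rot'],degrees=True)
T=Ro.from_euler('xyz',[180,0,a[3]],degrees=True)
print('t',np.round(R.inv().apply(np.array(a[:3])-o['tool_pos'])*1000,1),'w',np.round((R.inv()*T).as_rotvec(degrees=True),2),'t=%.2f'%o['time_s'])
E
python3 -m creep '[{"wx":0,"wy":0,"wz":7,"tx":20,"ty":0,"tz":0,"gripper":1},{"wx":0,"wy":0,"wz":14,"tx":45,"ty":1,"tz":10,"gripper":1},{"wx":0,"wy":0,"wz":21,"tx":70,"ty":1,"tz":30,"gripper":1},{"wx":0,"wy":0,"wz":28,"tx":70,"ty":1,"tz":50,"gripper":1},{"wx":0,"wy":0,"wz":35,"tx":70,"ty":1,"tz":70,"gripper":1}]'
python3 -m creep '[{"wx":0,"wy":0,"wz":1.4,"tx":0,"ty":0,"tz":20,"gripper":1},{"wx":0,"wy":0,"wz":1.4,"tx":0,"ty":0,"tz":20,"gripper":1},{"wx":0,"wy":0,"wz":1.4,"tx":0,"ty":0,"tz":20,"gripper":1}]'
python3 to.py 0.517 0.1512 0.059 125.3
```

```text
time_s: 2.97
tool_pos: [0.5163, 0.1558, 0.133]
tool_rot: [179.8, -0.1, 126.7]
force: [0.3, -0.4, -0.0]
grip_width: 0.087
grasp_force: 0.0
time_s: 3.22
tool_pos: [0.5168, 0.1538, 0.1125]
tool_rot: [-179.9, -0.0, 125.6]
force: [1.1, 0.7, 0.5]
grip_width: 0.0872
grasp_force: 0.0
t [-2.3 -1.3 53.5] w [-0.07 -0.03  0.26] t=3.22
```

```bash
python3 -m creep '[{"wx":0,"wy":0,"wz":0,"tx":-2.3,"ty":-1.3,"tz":20,"gripper":1},{"wx":0,"wy":0,"wz":0,"tx":-2.3,"ty":-1.3,"tz":40,"gripper":1},{"wx":0,"wy":0,"wz":0,"tx":-2.3,"ty":-1.3,"tz":53.5,"gripper":1},{"wx":0,"wy":0,"wz":0,"tx":-2.3,"ty":-1.3,"tz":53.5,"gripper":1}]' 15
python3 to.py 0.517 0.1512 0.059 125.3
python3 -m creep '[{"wx":0,"wy":0,"wz":0,"tx":0,"ty":0,"tz":0,"gripper":0},{"wx":0,"wy":0,"wz":0,"tx":0,"ty":0,"tz":0,"gripper":-0.2},{"wx":0,"wy":0,"wz":0,"tx":0,"ty":0,"tz":0,"gripper":-0.2},{"wx":0,"wy":0,"wz":0,"tx":0,"ty":0,"tz":0,"gripper":-0.2},{"wx":0,"wy":0,"wz":0,"tx":0,"ty":0,"tz":0,"gripper":-0.2}]' 15
python3 to.py 0.517 0.1512 0.059 125.3
```

```text
time_s: 3.55
tool_pos: [0.517, 0.1505, 0.0582]
tool_rot: [-179.9, -0.0, 125.5]
force: [-0.5, 0.5, -0.9]
grip_width: 0.0868
grasp_force: 0.0
t [ 0.6  0.4 -0.8] w [-0.12 -0.04  0.19] t=3.55
time_s: 3.97
tool_pos: [0.5187, 0.1505, 0.06]
tool_rot: [179.9, 0.0, 125.4]
force: [-0.3, 0.2, -0.1]
grip_width: 0.0614
grasp_force: 0.0
t [ 1.5 -1.   1. ] w [0.1  0.01 0.1 ] t=3.97
```

```bash
python3 -m creep '[{"wx":0,"wy":0,"wz":0,"tx":0,"ty":0,"tz":0,"gripper":-1},{"wx":0,"wy":0,"wz":0,"tx":0,"ty":0,"tz":0,"gripper":-1},{"wx":0,"wy":0,"wz":0,"tx":0,"ty":0,"tz":0,"gripper":-1},{"wx":0,"wy":0,"wz":0,"tx":0,"ty":0,"tz":0,"gripper":-1}]' 15
```

```text
time_s: 4.3
tool_pos: [0.5182, 0.1504, 0.0594]
tool_rot: [180.0, -0.0, 125.4]
force: [-0.8, 0.5, 2.6]
grip_width: 0.0497
grasp_force: 15.0
```

```bash
python3 -m creep '[{"wx":0,"wy":0,"wz":5,"tx":0,"ty":0,"tz":0,"gripper":-1},{"wx":0,"wy":0,"wz":11,"tx":0,"ty":0,"tz":0,"gripper":-1},{"wx":0,"wy":0,"wz":17,"tx":0,"ty":0,"tz":0,"gripper":-1},{"wx":0,"wy":0,"wz":23,"tx":0,"ty":0,"tz":0,"gripper":-1},{"wx":0,"wy":0,"wz":29,"tx":0,"ty":0,"tz":0,"gripper":-1}]'
python3 -m creep '[{"wx":0,"wy":0,"wz":6,"tx":0,"ty":0,"tz":0,"gripper":-1},{"wx":0,"wy":0,"wz":12,"tx":0,"ty":0,"tz":0,"gripper":-1},{"wx":0,"wy":0,"wz":18,"tx":0,"ty":0,"tz":0,"gripper":-1},{"wx":0,"wy":0,"wz":24,"tx":0,"ty":0,"tz":0,"gripper":-1},{"wx":0,"wy":0,"wz":30,"tx":0,"ty":0,"tz":0,"gripper":-1}]'
python3 -m creep '[{"wx":0,"wy":0,"wz":5,"tx":0,"ty":0,"tz":0,"gripper":-1},{"wx":0,"wy":0,"wz":5,"tx":0,"ty":0,"tz":0,"gripper":-1},{"wx":0,"wy":0,"wz":5,"tx":0,"ty":0,"tz":0,"gripper":-1}]'
python3 to.py 0.517 0.1512 0.059 61.5
```

```text
time_s: 4.72
tool_pos: [0.5184, 0.1504, 0.0594]
tool_rot: [180.0, -0.0, 96.1]
force: [0.0, -0.7, 1.4]
grip_width: 0.0497
grasp_force: 15.0
time_s: 5.13
tool_pos: [0.5184, 0.1504, 0.0594]
tool_rot: [180.0, -0.0, 66.1]
force: [0.4, 0.8, 2.6]
grip_width: 0.0499
grasp_force: 15.0
time_s: 5.38
tool_pos: [0.5184, 0.1504, 0.0594]
tool_rot: [180.0, -0.0, 61.5]
force: [-0.1, 0.5, 3.4]
grip_width: 0.0497
grasp_force: 15.0
t [ 0.  -1.6  0.4] w [ 0.04 -0.03  0.04] t=5.38
```

```bash
python3 -m creep '[{"wx":0,"wy":0,"wz":0,"tx":0,"ty":-1,"tz":0,"gripper":-1},{"wx":0,"wy":0,"wz":0,"tx":0,"ty":-1,"tz":-3,"gripper":-1},{"wx":0,"wy":0,"wz":0,"tx":0,"ty":-1,"tz":-6,"gripper":-1}]' 20
python3 -m creep '[{"wx":0,"wy":0,"wz":0,"tx":0,"ty":0,"tz":-3,"gripper":-1},{"wx":0,"wy":0,"wz":0,"tx":0,"ty":0,"tz":-6,"gripper":-1},{"wx":0,"wy":0,"wz":0,"tx":0,"ty":0,"tz":-9,"gripper":-1}]'
```

```text
time_s: 5.63
tool_pos: [0.5163, 0.1506, 0.0646]
tool_rot: [-179.9, 0.1, 61.4]
force: [0.4, 0.1, -1.0]
grip_width: 0.0498
grasp_force: 20.0
time_s: 5.88
tool_pos: [0.517, 0.1508, 0.0743]
tool_rot: [-180.0, 0.0, 61.4]
force: [0.8, -0.1, -0.0]
grip_width: 0.0497
grasp_force: 20.0
```

```bash
python3 -m creep '[{"wx":0,"wy":0,"wz":0,"tx":0,"ty":0,"tz":-15,"gripper":-1},{"wx":0,"wy":0,"wz":0,"tx":0,"ty":0,"tz":-35,"gripper":-1},{"wx":0,"wy":0,"wz":0,"tx":0,"ty":0,"tz":-55,"gripper":-1},{"wx":0,"wy":0,"wz":0,"tx":-15,"ty":12,"tz":-70,"gripper":-1},{"wx":0,"wy":0,"wz":0,"tx":-40,"ty":31,"tz":-75,"gripper":-1}]'
python3 -m creep '[{"wx":0,"wy":0,"wz":0,"tx":-25,"ty":19,"tz":0,"gripper":-1},{"wx":0,"wy":0,"wz":0,"tx":-53,"ty":41,"tz":0,"gripper":-1},{"wx":0,"wy":0,"wz":0,"tx":-81,"ty":62,"tz":0,"gripper":-1},{"wx":0,"wy":0,"wz":0,"tx":-109,"ty":84,"tz":0,"gripper":-1},{"wx":0,"wy":0,"wz":0,"tx":-137,"ty":105,"tz":0,"gripper":-1}]'
python3 -m creep '[{"wx":0,"wy":0,"wz":0,"tx":-28,"ty":21,"tz":0,"gripper":-1},{"wx":0,"wy":0,"wz":0,"tx":-56,"ty":43,"tz":0,"gripper":-1},{"wx":0,"wy":0,"wz":0,"tx":-84,"ty":64,"tz":0,"gripper":-1},{"wx":0,"wy":0,"wz":0,"tx":-108,"ty":83,"tz":0,"gripper":-1},{"wx":0,"wy":0,"wz":-7,"tx":-108,"ty":83,"tz":0,"gripper":-1}]'
python3 -m creep '[{"wx":0,"wy":0,"wz":-7,"tx":0,"ty":0,"tz":0,"gripper":-1},{"wx":0,"wy":0,"wz":-14,"tx":0,"ty":0,"tz":0,"gripper":-1},{"wx":0,"wy":0,"wz":-21,"tx":0,"ty":0,"tz":20,"gripper":-1},{"wx":0,"wy":0,"wz":-28,"tx":0,"ty":0,"tz":40,"gripper":-1},{"wx":0,"wy":0,"wz":-35,"tx":0,"ty":0,"tz":60,"gripper":-1}]'
python3 -m creep '[{"wx":0,"wy":0,"wz":-3,"tx":0,"ty":0,"tz":15,"gripper":-1},{"wx":0,"wy":0,"wz":-3,"tx":0,"ty":0,"tz":15,"gripper":-1},{"wx":0,"wy":0,"wz":-3,"tx":0,"ty":0,"tz":15,"gripper":-1}]'
python3 to.py 0.573 -0.204 0.007 106.35
python3 - <<'E'
from h import *
o,im,d=snap('scene','s1')
for q in ['wing_nut','spacer','transformer','tray']: print(q,[(np.round(r['point'],4),round(r['confidence'],2)) for r in nets.place_of(q,'scene')[:2]])
E
```

```text
time_s: 6.3
tool_pos: [0.5263, 0.1048, 0.1518]
tool_rot: [179.9, -0.3, 61.8]
force: [1.2, -0.2, -0.5]
grip_width: 0.05
grasp_force: 20.0
time_s: 6.72
tool_pos: [0.5519, -0.0713, 0.1495]
tool_rot: [180.0, -0.0, 61.4]
force: [1.6, -0.0, -0.9]
grip_width: 0.0496
grasp_force: 20.0
time_s: 7.13
tool_pos: [0.5718, -0.2131, 0.1496]
tool_rot: [179.8, 0.3, 67.9]
force: [-1.1, -0.4, 0.1]
grip_width: 0.05
grasp_force: 20.0
time_s: 7.55
tool_pos: [0.5732, -0.2042, 0.0888]
tool_rot: [179.9, 0.0, 103.8]
force: [-0.5, -0.0, -0.5]
grip_width: 0.0501
grasp_force: 20.0
time_s: 7.8
tool_pos: [0.5723, -0.2042, 0.0736]
tool_rot: [-179.9, -0.1, 106.3]
force: [-0.3, -0.8, -0.2]
grip_width: 0.0498
grasp_force: 20.0
t [-0.1  0.8 66.6] w [-0.09 -0.05 -0.06] t=7.80
wing_nut [(array([0.5286, 0.4269, 0.0043]), 0.72), (array([ 0.5727, -0.2012,  0.0712]), 0.68)]
spacer [(array([0.5151, 0.1502, 0.0395]), 0.47)]
transformer [(array([0.5173, 0.1499, 0.0111]), 0.54)]
tray [(array([ 0.5549, -0.1323, -0.0023]), 0.66), (array([ 0.5726, -0.2022,  0.0719]), 0.65)]
```

View pics/s1.png

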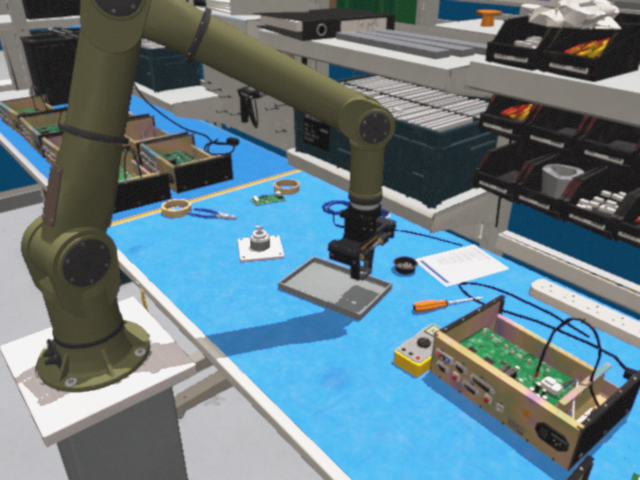

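The nut is held over the tray (fingers at 360,260), and the spacer and transformer are still on the stud at (261,236). Lowering.

```bash
python3 -m creep '[{"wx":0,"wy":0,"wz":0,"tx":0,"ty":0,"tz":20,"gripper":-1},{"wx":0,"wy":0,"wz":0,"tx":0,"ty":0,"tz":40,"gripper":-1},{"wx":0,"wy":0,"wz":0,"tx":0,"ty":0,"tz":55,"gripper":-1},{"wx":0,"wy":0,"wz":0,"tx":0,"ty":0,"tz":62,"gripper":-1},{"wx":0,"wy":0,"wz":0,"tx":0,"ty":0,"tz":62,"gripper":-1}]'
python3 to.py 0.573 -0.204 0.0074 106.35
python3 -m creep '[{"wx":0,"wy":0,"wz":0,"tx":0,"ty":0,"tz":1,"gripper":-1},{"wx":0,"wy":0,"wz":0,"tx":0,"ty":0,"tz":2,"gripper":-1},{"wx":0,"wy":0,"wz":0,"tx":0,"ty":0,"tz":3,"gripper":-1},{"wx":0,"wy":0,"wz":0,"tx":0,"ty":0,"tz":3,"gripper":-1}]'
```

```text
time_s: 8.47
tool_pos: [0.572, -0.2038, 0.0109]
tool_rot: [-179.9, -0.1, 106.4]
force: [-0.5, 0.4, -1.1]
grip_width: 0.0498
grasp_force: 20.0
t [-0.4  0.9  3.5] w [-0.12 -0.06  0.04] t=8.47
time_s: 8.8
tool_pos: [0.5735, -0.2044, 0.0098]
tool_rot: [179.9, 0.0, 106.4]
force: [0.8, -0.1, -1.9]
grip_width: 0.0499
grasp_force: 20.0
```

```bash
python3 -m creep '[{"wx":0,"wy":0,"wz":0,"tx":0,"ty":0,"tz":1,"gripper":-1},{"wx":0,"wy":0,"wz":0,"tx":0,"ty":0,"tz":1,"gripper":-1},{"wx":0,"wy":0,"wz":0,"tx":0,"ty":0,"tz":1,"gripper":-1}]'
python3 -m creep '[{"wx":0,"wy":0,"wz":0,"tx":0,"ty":0,"tz":1,"gripper":-1},{"wx":0,"wy":0,"wz":0,"tx":0,"ty":0,"tz":1,"gripper":-1},{"wx":0,"wy":0,"wz":0,"tx":0,"ty":0,"tz":1,"gripper":-1}]'
```

```text
time_s: 9.05
tool_pos: [0.573, -0.2043, 0.0082]
tool_rot: [180.0, -0.0, 106.4]
force: [-0.0, 0.7, -0.2]
grip_width: 0.05
grasp_force: 20.0
time_s: 9.3
tool_pos: [0.5732, -0.2044, 0.0075]
tool_rot: [180.0, 0.0, 106.4]
force: [-0.5, 0.8, 2.3]
grip_width: 0.0501
grasp_force: 20.0
```

```bash
python3 -m creep '[{"wx":0,"wy":0,"wz":0,"tx":0,"ty":0,"tz":0.5,"gripper":-1},{"wx":0,"wy":0,"wz":0,"tx":0,"ty":0,"tz":0.5,"gripper":-1}]'
python3 -m creep '[{"wx":0,"wy":0,"wz":0,"tx":0,"ty":0,"tz":0,"gripper":0.5},{"wx":0,"wy":0,"wz":0,"tx":0,"ty":0,"tz":0,"gripper":0.5},{"wx":0,"wy":0,"wz":0,"tx":0,"ty":0,"tz":0,"gripper":0.5},{"wx":0,"wy":0,"wz":0,"tx":0,"ty":0,"tz":0,"gripper":0.5}]'
python3 -m creep '[{"wx":0,"wy":0,"wz":0,"tx":0,"ty":0,"tz":-15,"gripper":0.5},{"wx":0,"wy":0,"wz":0,"tx":0,"ty":0,"tz":-40,"gripper":0.5},{"wx":0,"wy":0,"wz":0,"tx":0,"ty":0,"tz":-75,"gripper":0.5},{"wx":0,"wy":0,"wz":0,"tx":0,"ty":0,"tz":-110,"gripper":0.5},{"wx":0,"wy":0,"wz":0,"tx":0,"ty":0,"tz":-140,"gripper":0.5}]'
```

```text
time_s: 9.47
tool_pos: [0.5732, -0.2044, 0.0074]
tool_rot: [180.0, -0.0, 106.4]
force: [-1.8, 0.4, 5.8]
grip_width: 0.0494
grasp_force: 20.0
time_s: 9.8
tool_pos: [0.5728, -0.2043, 0.0062]
tool_rot: [-180.0, -0.0, 106.4]
force: [-0.5, -0.5, -0.1]
grip_width: 0.0637
grasp_force: 0.0
time_s: 10.22
tool_pos: [0.573, -0.2046, 0.1485]
tool_rot: [180.0, 0.0, 106.4]
force: [0.3, -0.4, -0.5]
grip_width: 0.0651
grasp_force: 0.0
```

```bash
python3 -m creep '[{"wx":0,"wy":0,"wz":0,"tx":25,"ty":4,"tz":-10,"gripper":1},{"wx":0,"wy":0,"wz":0,"tx":60,"ty":9,"tz":-20,"gripper":1},{"wx":0,"wy":0,"wz":0,"tx":95,"ty":15,"tz":-30,"gripper":1},{"wx":0,"wy":0,"wz":0,"tx":130,"ty":21,"tz":-40,"gripper":1},{"wx":0,"wy":0,"wz":0,"tx":165,"ty":27,"tz":-50,"gripper":1}]'
python3 -m creep '[{"wx":0,"wy":0,"wz":0,"tx":40,"ty":7,"tz":0,"gripper":1},{"wx":0,"wy":0,"wz":0,"tx":80,"ty":13,"tz":0,"gripper":1},{"wx":0,"wy":0,"wz":0,"tx":122,"ty":20,"tz":0,"gripper":1},{"wx":0,"wy":0,"wz":0,"tx":122,"ty":20,"tz":0,"gripper":1},{"wx":0,"wy":0,"wz":0,"tx":122,"ty":20,"tz":0,"gripper":1}]'
python3 - <<'E'
from h import *
o,im,d=snap('wrist','w3'); P=cloud('wrist',d,o); print(o['tool_pos'],o['tool_rot'])
for q in ['stud_top','spacer','transformer']: print(q,[(np.round(r['point'],4),round(r['confidence'],2)) for r in nets.place_of(q,'wrist')[:2]])
r=np.hypot(P[...,0]-.517,P[...,1]-.151)
for nm,lo,hi,ri,ra in [('hubtop',.052,.060,.012,.024),('xfmr top',.038,.046,.0245,.033),('bar',.072,.08,0,.016)]:
    w=(P[...,2]>lo)&(P[...,2]<hi)&(r<ra)&(r>ri); W=P[w]
    print(nm,len(W),W.mean(0),cv2.minEnclosingCircle((W[:,:2]*1000).astype(np.float32)))
u,v=np.argwhere(r<.03).mean(0)[::-1].astype(int); print(u,v)
cv2.imwrite('pics/w3c.png',cv2.resize(im[max(v-60,0):v+60,u-80:u+80,::-1],None,fx=5,fy=5,interpolation=2))
E
```

```text
time_s: 10.63
tool_pos: [0.5517, -0.0369, 0.197]
tool_rot: [180.0, -0.0, 106.4]
force: [0.8, 0.4, 0.5]
grip_width: 0.0853
grasp_force: 0.0
time_s: 11.05
tool_pos: [0.5363, 0.088, 0.1962]
tool_rot: [-180.0, -0.0, 106.8]
force: [0.6, -0.6, 0.4]
grip_width: 0.0871
grasp_force: 0.0
[0.53629591 0.08797164 0.19623437] [-1.79982724e+02 -4.07498730e-02  1.06780154e+02]
stud_top [(array([0.5161, 0.1503, 0.0779]), 0.92)]
spacer [(array([0.5222, 0.1509, 0.047 ]), 0.96)]
transformer []
hubtop 903 [0.51668097 0.15083561 0.05534897] ((516.5664672851562, 151.1678924560547), 18.999591827392578)
xfmr top 938 [0.51542946 0.15106963 0.04150798] ((516.55224609375, 151.01382446289062), 29.2482852935791)
bar 190 [0.51656033 0.15109732 0.07594227] ((516.4840087890625, 151.0716094970703), 11.070480346679688)
253 354
```

View pics/w3c.png

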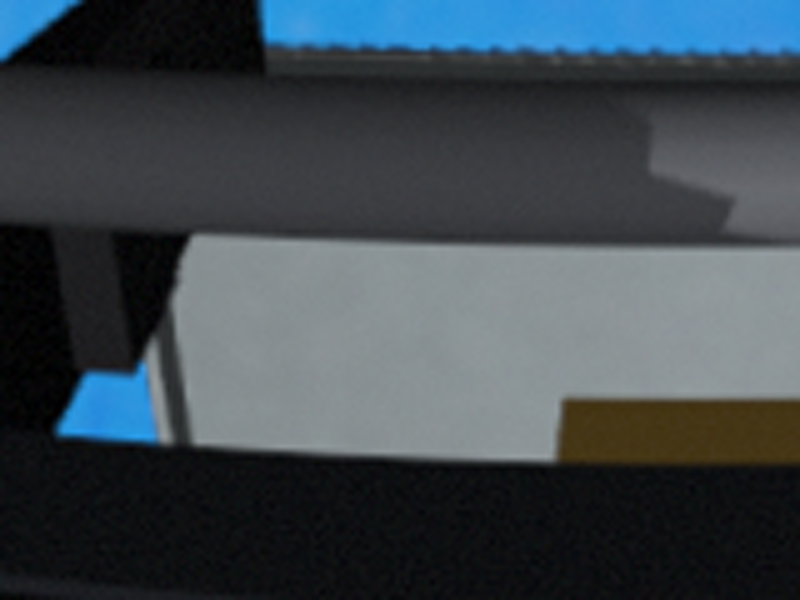

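That crop missed, showing only the gripper and tray, but the fits are clean. The hub centre is (0.5166, 0.1512), its radius is 19.0 mm, and the stud is at the same point.

```bash
python3 to.py 0.5166 0.1512 0.047 106.4
python3 -m creep '[{"wx":0,"wy":0,"wz":0,"tx":25,"ty":-1,"tz":10,"gripper":1},{"wx":0,"wy":0,"wz":0,"tx":50,"ty":-1,"tz":30,"gripper":1},{"wx":0,"wy":0,"wz":0,"tx":66,"ty":-1,"tz":60,"gripper":1},{"wx":0,"wy":0,"wz":0,"tx":66,"ty":-1,"tz":90,"gripper":1},{"wx":0,"wy":0,"wz":0,"tx":66,"ty":-1,"tz":115,"gripper":1}]'
python3 -m creep '[{"wx":0,"wy":0,"wz":0,"tx":0,"ty":0,"tz":10,"gripper":1},{"wx":0,"wy":0,"wz":0,"tx":0,"ty":0,"tz":10,"gripper":1},{"wx":0,"wy":0,"wz":0,"tx":0,"ty":0,"tz":10,"gripper":1},{"wx":0,"wy":0,"wz":0,"tx":0,"ty":0,"tz":10,"gripper":1}]'
for i in 1 2 3 4; do python3 to.py 0.5166 0.1512 0.047 106.4; done
```

```text
t [ 72.1  -0.6 149.5] w [-0.    0.03 -0.18] t=11.25
time_s: 11.67
tool_pos: [0.517, 0.147, 0.0799]
tool_rot: [-180.0, -0.0, 106.4]
force: [-0.0, -0.6, -0.5]
grip_width: 0.0871
grasp_force: 0.0
time_s: 12.0
tool_pos: [0.5191, 0.147, 0.0734]
tool_rot: [179.8, -0.0, 106.3]
force: [-0.8, 0.3, 0.5]
grip_width: 0.0872
grasp_force: 0.0
t [ 4.8 -1.3 26.4] w [ 0.18 -0.01 -0.1 ] t=12.00
t [ 4.8 -1.3 26.4] w [ 0.18 -0.01 -0.1 ] t=12.00
t [ 4.8 -1.3 26.4] w [ 0.18 -0.01 -0.1 ] t=12.00
t [ 4.8 -1.3 26.4] w [ 0.18 -0.01 -0.1 ] t=12.00
```

```bash
python3 -m creep '[{"wx":0,"wy":0,"wz":0,"tx":4.5,"ty":-0.8,"tz":12,"gripper":1},{"wx":0,"wy":0,"wz":0,"tx":4.5,"ty":-0.8,"tz":23,"gripper":0.5},{"wx":0,"wy":0,"wz":0,"tx":4.5,"ty":-0.8,"tz":23,"gripper":0.3},{"wx":0,"wy":0,"wz":0,"tx":4.5,"ty":-0.8,"tz":23,"gripper":0.2}]' 15
python3 to.py 0.5166 0.1512 0.047 106.4
python3 -m creep '[{"wx":0,"wy":0,"wz":0,"tx":0,"ty":0,"tz":0,"gripper":0.1},{"wx":0,"wy":0,"wz":0,"tx":0,"ty":0,"tz":0,"gripper":0.1}]'
python3 to.py 0.5166 0.1512 0.047 106.4
```

```text
time_s: 12.33
tool_pos: [0.5145, 0.1513, 0.0477]
tool_rot: [-179.9, 0.0, 106.4]
force: [0.2, -0.2, 0.7]
grip_width: 0.074
grasp_force: 0.0
t [-0.7  1.9  0.7] w [-0.11  0.01  0.01] t=12.33
time_s: 12.5
tool_pos: [0.5157, 0.1515, 0.0489]
tool_rot: [180.0, -0.0, 106.4]
force: [0.6, 0.5, 0.6]
grip_width: 0.0615
grasp_force: 0.0
t [-0.5  0.8  1.9] w [ 0.04 -0.   -0.01] t=12.50
```

```bash
python3 -m creep '[{"wx":0,"wy":0,"wz":0,"tx":-0.4,"ty":1,"tz":1.4,"gripper":0.1},{"wx":0,"wy":0,"wz":0,"tx":-0.4,"ty":1,"tz":1.4,"gripper":-1},{"wx":0,"wy":0,"wz":0,"tx":-0.4,"ty":1,"tz":1.4,"gripper":-1},{"wx":0,"wy":0,"wz":0,"tx":-0.4,"ty":1,"tz":1.4,"gripper":-1},{"wx":0,"wy":0,"wz":0,"tx":-0.4,"ty":1,"tz":1.4,"gripper":-1}]' 15
python3 -m creep '[{"wx":0,"wy":0,"wz":0,"tx":0,"ty":0,"tz":0,"gripper":-1},{"wx":0,"wy":0,"wz":0,"tx":0,"ty":0,"tz":0,"gripper":-1},{"wx":0,"wy":0,"wz":0,"tx":0,"ty":0,"tz":0,"gripper":-1},{"wx":0,"wy":0,"wz":0,"tx":0,"ty":0,"tz":0,"gripper":-1}]'
```

```text
time_s: 12.92
tool_pos: [0.5166, 0.1513, 0.0473]
tool_rot: [180.0, -0.0, 106.4]
force: [0.8, 0.1, -0.3]
grip_width: 0.0375
grasp_force: 15.0
time_s: 13.25
tool_pos: [0.5167, 0.1513, 0.0473]
tool_rot: [180.0, -0.0, 106.4]
force: [0.6, 0.4, 0.9]
grip_width: 0.0374
grasp_force: 15.0
```

```bash
python3 -m creep '[{"wx":0,"wy":0,"wz":0,"tx":0,"ty":0,"tz":-4,"gripper":-1},{"wx":0,"wy":0,"wz":0,"tx":0,"ty":0,"tz":-10,"gripper":-1},{"wx":0,"wy":0,"wz":0,"tx":0,"ty":0,"tz":-18,"gripper":-1},{"wx":0,"wy":0,"wz":0,"tx":0,"ty":0,"tz":-26,"gripper":-1},{"wx":0,"wy":0,"wz":0,"tx":0,"ty":0,"tz":-34,"gripper":-1}]' 20
python3 -m creep '[{"wx":0,"wy":0,"wz":0,"tx":0,"ty":0,"tz":-8,"gripper":-1},{"wx":0,"wy":0,"wz":0,"tx":0,"ty":0,"tz":-20,"gripper":-1},{"wx":0,"wy":0,"wz":0,"tx":0,"ty":0,"tz":-40,"gripper":-1},{"wx":0,"wy":0,"wz":0,"tx":0,"ty":0,"tz":-60,"gripper":-1},{"wx":0,"wy":0,"wz":0,"tx":0,"ty":0,"tz":-60,"gripper":-1}]'
python3 to.py 0.552 -0.132 0.09 106.4
python3 - <<'E'
from h import *
o,im,d=snap('scene')
for q in ['spacer','transformer','wing_nut']: print(q,[(np.round(r['point'],4),round(r['confidence'],2)) for r in nets.place_of(q,'scene')[:3]])
E
```

```text
time_s: 13.67
tool_pos: [0.5167, 0.1514, 0.0824]
tool_rot: [180.0, -0.0, 106.4]
force: [0.3, 0.4, -0.8]
grip_width: 0.0369
grasp_force: 20.0
time_s: 14.08
tool_pos: [0.5192, 0.1522, 0.1461]
tool_rot: [179.6, -0.1, 106.4]
force: [1.3, 0.5, 0.5]
grip_width: 0.0373
grasp_force: 20.0
t [-281.9  -49.2   55.4] w [ 0.44 -0.07 -0.02] t=14.08
spacer [(array([0.5162, 0.1479, 0.1438]), 0.39)]
transformer [(array([0.5182, 0.1479, 0.009 ]), 0.6)]
wing_nut [(array([ 0.5722, -0.2013,  0.0046]), 0.51)]
```

```bash
python3 -m creep '[{"wx":0,"wy":0,"wz":0,"tx":-20,"ty":-3,"tz":0,"gripper":-1},{"wx":0,"wy":0,"wz":0,"tx":-50,"ty":-8,"tz":0,"gripper":-1},{"wx":0,"wy":0,"wz":0,"tx":-85,"ty":-14,"tz":0,"gripper":-1},{"wx":0,"wy":0,"wz":0,"tx":-120,"ty":-20,"tz":0,"gripper":-1},{"wx":0,"wy":0,"wz":0,"tx":-155,"ty":-26,"tz":0,"gripper":-1}]'
python3 -m creep '[{"wx":0,"wy":0,"wz":0,"tx":-35,"ty":-6,"tz":0,"gripper":-1},{"wx":0,"wy":0,"wz":0,"tx":-70,"ty":-12,"tz":10,"gripper":-1},{"wx":0,"wy":0,"wz":0,"tx":-105,"ty":-18,"tz":25,"gripper":-1},{"wx":0,"wy":0,"wz":0,"tx":-126,"ty":-22,"tz":45,"gripper":-1},{"wx":0,"wy":0,"wz":0,"tx":-126,"ty":-22,"tz":60,"gripper":-1}]'
python3 -m creep '[{"wx":0,"wy":0,"wz":0,"tx":0,"ty":0,"tz":20,"gripper":-1},{"wx":0,"wy":0,"wz":0,"tx":0,"ty":0,"tz":40,"gripper":-1},{"wx":0,"wy":0,"wz":0,"tx":0,"ty":0,"tz":60,"gripper":-1},{"wx":0,"wy":0,"wz":0,"tx":0,"ty":0,"tz":68,"gripper":-1},{"wx":0,"wy":0,"wz":0,"tx":0,"ty":0,"tz":68,"gripper":-1}]'
python3 -m creep '[{"wx":0,"wy":0,"wz":0,"tx":0,"ty":0,"tz":0,"gripper":-1},{"wx":0,"wy":0,"wz":0,"tx":0,"ty":0,"tz":0,"gripper":-1}]'
python3 to.py 0.552 -0.132 0.0093 106.4
```

```text
time_s: 14.7
tool_pos: [0.5343, -0.0061, 0.14]
tool_rot: [-179.9, -0.0, 106.4]
force: [1.4, 0.2, -0.1]
grip_width: 0.0376
grasp_force: 20.0
time_s: 15.12
tool_pos: [0.5479, -0.139, 0.0793]
tool_rot: [-179.8, 0.2, 105.9]
force: [0.0, -0.1, -0.2]
grip_width: 0.0373
grasp_force: 20.0
time_s: 15.53
tool_pos: [0.5475, -0.1315, 0.0107]
tool_rot: [-179.7, -0.1, 106.4]
force: [1.4, -0.0, 0.9]
grip_width: 0.0371
grasp_force: 20.0
time_s: 15.7
tool_pos: [0.5504, -0.132, 0.014]
tool_rot: [179.9, 0.0, 106.4]
force: [0.4, -0.6, -1.4]
grip_width: 0.0373
grasp_force: 20.0
t [-0.5  1.6  4.7] w [ 0.06  0.03 -0.01] t=15.70
```

```bash
python3 -m creep '[{"wx":0,"wy":0,"wz":0,"tx":0,"ty":0,"tz":1,"gripper":-1},{"wx":0,"wy":0,"wz":0,"tx":0,"ty":0,"tz":2,"gripper":-1},{"wx":0,"wy":0,"wz":0,"tx":0,"ty":0,"tz":2,"gripper":-1},{"wx":0,"wy":0,"wz":0,"tx":0,"ty":0,"tz":2,"gripper":-1}]'
python3 -m creep '[{"wx":0,"wy":0,"wz":0,"tx":0,"ty":0,"tz":1,"gripper":-1},{"wx":0,"wy":0,"wz":0,"tx":0,"ty":0,"tz":1,"gripper":-1},{"wx":0,"wy":0,"wz":0,"tx":0,"ty":0,"tz":1,"gripper":-1}]'
```

```text
time_s: 16.03
tool_pos: [0.5499, -0.1317, 0.0115]
tool_rot: [180.0, 0.0, 106.4]
force: [-0.3, -0.0, -0.7]
grip_width: 0.0372
grasp_force: 20.0
time_s: 16.28
tool_pos: [0.5497, -0.1318, 0.0102]
tool_rot: [180.0, -0.0, 106.4]
force: [0.6, 0.4, -0.7]
grip_width: 0.0373
grasp_force: 20.0
```

```bash
python3 -m creep '[{"wx":0,"wy":0,"wz":0,"tx":0,"ty":0,"tz":0.7,"gripper":-1},{"wx":0,"wy":0,"wz":0,"tx":0,"ty":0,"tz":0.7,"gripper":-1},{"wx":0,"wy":0,"wz":0,"tx":0,"ty":0,"tz":0.7,"gripper":-1}]'
python3 -m creep '[{"wx":0,"wy":0,"wz":0,"tx":0,"ty":0,"tz":0.6,"gripper":-1},{"wx":0,"wy":0,"wz":0,"tx":0,"ty":0,"tz":0.6,"gripper":-1},{"wx":0,"wy":0,"wz":0,"tx":0,"ty":0,"tz":0.6,"gripper":-1}]'
```

```text
time_s: 16.53
tool_pos: [0.5497, -0.1318, 0.0094]
tool_rot: [-180.0, -0.0, 106.4]
force: [0.6, -0.6, -0.5]
grip_width: 0.0376
grasp_force: 20.0
time_s: 16.78
tool_pos: [0.5498, -0.1319, 0.0089]
tool_rot: [180.0, 0.0, 106.4]
force: [-1.0, 0.3, 1.0]
grip_width: 0.0372
grasp_force: 20.0
```

```bash
python3 -m creep '[{"wx":0,"wy":0,"wz":0,"tx":0,"ty":0,"tz":0.6,"gripper":-1},{"wx":0,"wy":0,"wz":0,"tx":0,"ty":0,"tz":0.6,"gripper":-1},{"wx":0,"wy":0,"wz":0,"tx":0,"ty":0,"tz":0.6,"gripper":-1}]'
python3 -m creep '[{"wx":0,"wy":0,"wz":0,"tx":0,"ty":0,"tz":0.4,"gripper":-1},{"wx":0,"wy":0,"wz":0,"tx":0,"ty":0,"tz":0.4,"gripper":-1},{"wx":0,"wy":0,"wz":0,"tx":0,"ty":0,"tz":0.4,"gripper":-1}]'
```

```text
time_s: 17.03
tool_pos: [0.5499, -0.1318, 0.0087]
tool_rot: [180.0, -0.0, 106.4]
force: [-1.3, 0.7, 5.4]
grip_width: 0.0369
grasp_force: 20.0
time_s: 17.28
tool_pos: [0.5499, -0.1318, 0.0087]
tool_rot: [180.0, -0.0, 106.4]
force: [-1.9, 0.4, 8.1]
grip_width: 0.0371
grasp_force: 20.0
```

```bash
python3 -m creep '[{"wx":0,"wy":0,"wz":0,"tx":0,"ty":0,"tz":-0.8,"gripper":0.4},{"wx":0,"wy":0,"wz":0,"tx":0,"ty":0,"tz":-0.8,"gripper":0.4},{"wx":0,"wy":0,"wz":0,"tx":0,"ty":0,"tz":-0.8,"gripper":0.4},{"wx":0,"wy":0,"wz":0,"tx":0,"ty":0,"tz":-0.8,"gripper":0.4}]'
python3 -m creep '[{"wx":0,"wy":0,"wz":0,"tx":0,"ty":0,"tz":-15,"gripper":0.4},{"wx":0,"wy":0,"wz":0,"tx":0,"ty":0,"tz":-40,"gripper":0.4},{"wx":0,"wy":0,"wz":0,"tx":0,"ty":0,"tz":-75,"gripper":0.4},{"wx":0,"wy":0,"wz":0,"tx":0,"ty":0,"tz":-110,"gripper":1},{"wx":0,"wy":0,"wz":0,"tx":0,"ty":0,"tz":-140,"gripper":1}]'
python3 -m creep '[{"wx":0,"wy":0,"wz":0,"tx":30,"ty":7,"tz":-10,"gripper":1},{"wx":0,"wy":0,"wz":0,"tx":65,"ty":15,"tz":-20,"gripper":1},{"wx":0,"wy":0,"wz":0,"tx":100,"ty":23,"tz":-30,"gripper":1},{"wx":0,"wy":0,"wz":0,"tx":135,"ty":31,"tz":-40,"gripper":1},{"wx":0,"wy":0,"wz":0,"tx":170,"ty":39,"tz":-50,"gripper":1}]'
python3 -m creep '[{"wx":0,"wy":0,"wz":0,"tx":22,"ty":5,"tz":0,"gripper":1},{"wx":0,"wy":0,"wz":0,"tx":41,"ty":9,"tz":0,"gripper":1},{"wx":0,"wy":0,"wz":0,"tx":41,"ty":9,"tz":0,"gripper":1},{"wx":0,"wy":0,"wz":0,"tx":41,"ty":9,"tz":0,"gripper":1},{"wx":0,"wy":0,"wz":0,"tx":41,"ty":9,"tz":0,"gripper":1}]'
python3 - <<'E'
from h import *
o,im,d=snap('wrist','w4'); P=cloud('wrist',d,o); print(o['tool_pos'],o['tool_rot'])
r=np.hypot(P[...,0]-.517,P[...,1]-.151)
for nm,lo,hi,ri,ra in [('xfmr top',.038,.046,.0135,.036),('bar',.072,.08,0,.016)]:
    w=(P[...,2]>lo)&(P[...,2]<hi)&(r<ra)&(r>ri); W=P[w]
    print(nm,len(W),W.mean(0),cv2.minEnclosingCircle((W[:,:2]*1000).astype(np.float32)))
E
python3 to.py 0.5166 0.1512 0.025 106.4
```

```text
time_s: 17.62
tool_pos: [0.5496, -0.1317, 0.0083]
tool_rot: [-180.0, -0.0, 106.4]
force: [0.8, -0.0, -0.4]
grip_width: 0.0557
grasp_force: 0.0
time_s: 18.03
tool_pos: [0.5498, -0.132, 0.1505]
tool_rot: [180.0, 0.0, 106.4]
force: [-0.8, -0.6, -0.2]
grip_width: 0.0678
grasp_force: 0.0
time_s: 18.45
tool_pos: [0.5387, 0.0439, 0.1991]
tool_rot: [180.0, -0.0, 106.4]
force: [0.2, 0.2, 0.5]
grip_width: 0.0861
grasp_force: 0.0
time_s: 18.87
tool_pos: [0.5362, 0.0828, 0.1984]
tool_rot: [-180.0, 0.0, 106.3]
force: [-0.4, -0.1, -0.8]
grip_width: 0.0869
grasp_force: 0.0
[0.53623009 0.08283486 0.19837212] [-1.79970644e+02  4.60040894e-02  1.06325630e+02]
xfmr top 2676 [0.51649854 0.15109667 0.04156384] ((516.5364379882812, 151.11819458007812), 29.219646453857422)
bar 192 [0.51646883 0.15120723 0.07606314] ((516.65380859375, 150.97259521484375), 11.16852855682373)
t [ 71.7   0.4 173.4] w [-0.02  0.04 -0.13] t=18.92
```

View pics/w4.png

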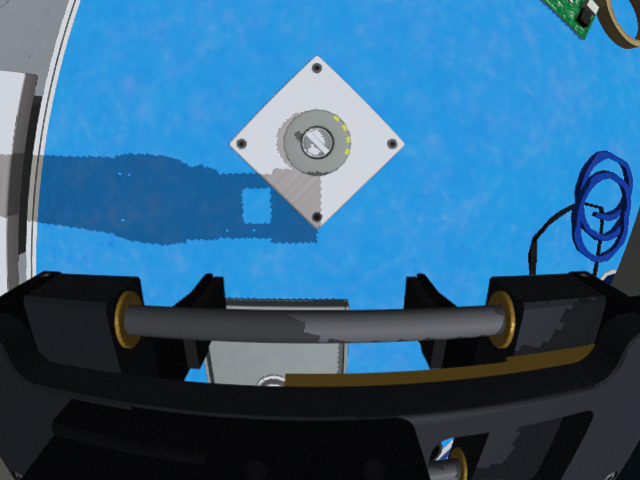

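The transformer alone sits on the stud at (318,143), and the spacer is in the tray at (270,382). Now I grip the transformer.

```bash

python3 -m creep '[{"wx":0,"wy":0,"wz":0,"tx":25,"ty":0,"tz":10,"gripper":1},{"wx":0,"wy":0,"wz":0,"tx":50,"ty":0,"tz":25,"gripper":1},{"wx":0,"wy":0,"wz":0,"tx":70,"ty":0.4,"tz":50,"gripper":1},{"wx":0,"wy":0,"wz":0,"tx":71,"ty":0.4,"tz":80,"gripper":1},{"wx":0,"wy":0,"wz":0,"tx":71,"ty":0.4,"tz":110,"gripper":1}]' 30
python3 -m creep '[{"wx":0,"wy":0,"wz":0,"tx":0,"ty":0,"tz":10,"gripper":1},{"wx":0,"wy":0,"wz":0,"tx":0,"ty":0,"tz":10,"gripper":1},{"wx":0,"wy":0,"wz":0,"tx":0,"ty":0,"tz":10,"gripper":1},{"wx":0,"wy":0,"wz":0,"tx":0,"ty":0,"tz":10,"gripper":1},{"wx":0,"wy":0,"wz":0,"tx":0,"ty":0,"tz":10,"gripper":1}]'
python3 to.py 0.5165 0.1512 0.022 106.4
```

```text
time_s: 19.33
tool_pos: [0.5169, 0.1528, 0.0881]
tool_rot: [179.9, -0.0, 106.4]
force: [0.5, -0.6, 0.3]
grip_width: 0.087
grasp_force: 0.0
time_s: 19.75
tool_pos: [0.5183, 0.1524, 0.0807]
tool_rot: [179.8, -0.0, 106.3]
force: [-0.1, 1.0, 0.7]
grip_width: 0.0869
grasp_force: 0.0
t [-0.7 -2.3 58.7] w [ 0.21 -0.03 -0.07] t=19.75
```

```bash

python3 -m creep '[{"wx":0,"wy":0,"wz":0,"tx":-0.8,"ty":-1.2,"tz":20,"gripper":1},{"wx":0,"wy":0,"wz":0,"tx":-0.8,"ty":-1.2,"tz":40,"gripper":1},{"wx":0,"wy":0,"wz":0,"tx":-0.8,"ty":-1.2,"tz":55,"gripper":1},{"wx":0,"wy":0,"wz":0,"tx":-0.8,"ty":-1.2,"tz":55,"gripper":1},{"wx":0,"wy":0,"wz":0,"tx":-0.8,"ty":-1.2,"tz":55,"gripper":1}]' 30
python3 -m creep '[{"wx":0,"wy":0,"wz":0,"tx":0,"ty":0,"tz":0,"gripper":0.6},{"wx":0,"wy":0,"wz":0,"tx":0,"ty":0,"tz":0,"gripper":0.6},{"wx":0,"wy":0,"wz":0,"tx":0,"ty":0,"tz":0,"gripper":0.6}]'
python3 to.py 0.5165 0.1512 0.022 106.4
```

```text
time_s: 20.17
tool_pos: [0.5161, 0.1513, 0.0244]
tool_rot: [180.0, -0.0, 106.4]
force: [-0.0, 0.1, -0.6]
grip_width: 0.087
grasp_force: 0.0
time_s: 20.42
tool_pos: [0.5167, 0.1517, 0.0251]
tool_rot: [179.9, -0.0, 106.4]
force: [-0.2, 0.1, -0.1]
grip_width: 0.0745
grasp_force: 0.0
t [-0.4 -0.4  3.1] w [ 0.15 -0.03 -0.01] t=20.42
```

```bash

python3 -m creep '[{"wx":0,"wy":0,"wz":0,"tx":-0.4,"ty":0,"tz":2.5,"gripper":0.6},{"wx":0,"wy":0,"wz":0,"tx":-0.4,"ty":0,"tz":2.5,"gripper":-1},{"wx":0,"wy":0,"wz":0,"tx":-0.4,"ty":0,"tz":2.5,"gripper":-1},{"wx":0,"wy":0,"wz":0,"tx":-0.4,"ty":0,"tz":2.5,"gripper":-1},{"wx":0,"wy":0,"wz":0,"tx":-0.4,"ty":0,"tz":2.5,"gripper":-1}]' 30
python3 -m creep '[{"wx":0,"wy":0,"wz":0,"tx":0,"ty":0,"tz":0,"gripper":-1},{"wx":0,"wy":0,"wz":0,"tx":0,"ty":0,"tz":0,"gripper":-1},{"wx":0,"wy":0,"wz":0,"tx":0,"ty":0,"tz":0,"gripper":-1}]' 35
python3 -m creep '[{"wx":0,"wy":0,"wz":0,"tx":0,"ty":0,"tz":-3,"gripper":-1},{"wx":0,"wy":0,"wz":0,"tx":0,"ty":0,"tz":-7,"gripper":-1},{"wx":0,"wy":0,"wz":0,"tx":0,"ty":0,"tz":-13,"gripper":-1},{"wx":0,"wy":0,"wz":0,"tx":0,"ty":0,"tz":-20,"gripper":-1},{"wx":0,"wy":0,"wz":0,"tx":0,"ty":0,"tz":-27,"gripper":-1}]'
```

```text
time_s: 20.83
tool_pos: [0.5163, 0.1511, 0.0213]
tool_rot: [179.9, 0.0, 106.4]
force: [1.7, 1.3, -1.1]
grip_width: 0.0579
grasp_force: 30.0
time_s: 21.08
tool_pos: [0.5163, 0.151, 0.0213]
tool_rot: [179.9, 0.0, 106.4]
force: [1.8, 0.4, -1.4]
grip_width: 0.0584
grasp_force: 35.0
time_s: 21.5
tool_pos: [0.5149, 0.1506, 0.0486]
tool_rot: [-179.9, -0.0, 106.4]
force: [0.0, -0.2, -3.6]
grip_width: 0.0581
grasp_force: 35.0
```

```bash

python3 -m creep '[{"wx":0,"wy":0,"wz":0,"tx":0,"ty":0,"tz":-10,"gripper":-1},{"wx":0,"wy":0,"wz":0,"tx":0,"ty":0,"tz":-22,"gripper":-1},{"wx":0,"wy":0,"wz":0,"tx":0,"ty":0,"tz":-40,"gripper":-1},{"wx":0,"wy":0,"wz":0,"tx":0,"ty":0,"tz":-60,"gripper":-1},{"wx":0,"wy":0,"wz":0,"tx":0,"ty":0,"tz":-85,"gripper":-1}]'
python3 -m creep '[{"wx":0,"wy":0,"wz":0,"tx":-15,"ty":-3,"tz":0,"gripper":-1},{"wx":0,"wy":0,"wz":0,"tx":-40,"ty":-9,"tz":0,"gripper":-1},{"wx":0,"wy":0,"wz":0,"tx":-75,"ty":-16,"tz":0,"gripper":-1},{"wx":0,"wy":0,"wz":0,"tx":-110,"ty":-24,"tz":0,"gripper":-1},{"wx":0,"wy":0,"wz":0,"tx":-145,"ty":-31,"tz":0,"gripper":-1}]'
python3 -m creep '[{"wx":0,"wy":0,"wz":0,"tx":-30,"ty":-6,"tz":0,"gripper":-1},{"wx":0,"wy":0,"wz":0,"tx":-50,"ty":-10,"tz":10,"gripper":-1},{"wx":0,"wy":0,"wz":0,"tx":-62,"ty":-13,"tz":25,"gripper":-1},{"wx":0,"wy":0,"wz":0,"tx":-62,"ty":-13,"tz":40,"gripper":-1},{"wx":0,"wy":0,"wz":0,"tx":-62,"ty":-13,"tz":40,"gripper":-1}]'
python3 -m creep '[{"wx":0,"wy":0,"wz":0,"tx":0,"ty":0,"tz":0,"gripper":-1},{"wx":0,"wy":0,"wz":0,"tx":0,"ty":0,"tz":0,"gripper":-1}]'
python3 to.py 0.531 -0.060 0.0135 106.4
```

```text
time_s: 21.92
tool_pos: [0.5148, 0.1505, 0.1341]
tool_rot: [-179.9, 0.0, 106.4]
force: [1.3, 0.8, -4.5]
grip_width: 0.0579
grasp_force: 35.0
time_s: 22.33
tool_pos: [0.5268, 0.0017, 0.1345]
tool_rot: [179.9, -0.0, 106.4]
force: [-0.2, -0.3, -4.3]
grip_width: 0.0579
grasp_force: 35.0
time_s: 22.75
tool_pos: [0.5297, -0.0612, 0.0915]
tool_rot: [-179.8, -0.1, 106.2]
force: [-0.8, 0.9, -3.5]
grip_width: 0.0578
grasp_force: 35.0
time_s: 22.92
tool_pos: [0.5326, -0.0593, 0.0944]
tool_rot: [179.9, -0.0, 106.5]
force: [-0.2, -0.2, -1.7]
grip_width: 0.058
grasp_force: 35.0
t [-0.2 -1.9 80.9] w [ 0.08 -0.01  0.06] t=22.92
```

```bash

python3 -m creep '[{"wx":0,"wy":0,"wz":0,"tx":0,"ty":0,"tz":20,"gripper":-1},{"wx":0,"wy":0,"wz":0,"tx":0,"ty":0,"tz":45,"gripper":-1},{"wx":0,"wy":0,"wz":0,"tx":0,"ty":0,"tz":65,"gripper":-1},{"wx":0,"wy":0,"wz":0,"tx":0,"ty":0,"tz":74,"gripper":-1},{"wx":0,"wy":0,"wz":0,"tx":0,"ty":0,"tz":74,"gripper":-1}]'
python3 -m creep '[{"wx":0,"wy":0,"wz":0,"tx":0,"ty":0,"tz":0,"gripper":-1},{"wx":0,"wy":0,"wz":0,"tx":0,"ty":0,"tz":1,"gripper":-1},{"wx":0,"wy":0,"wz":0,"tx":0,"ty":0,"tz":2,"gripper":-1},{"wx":0,"wy":0,"wz":0,"tx":0,"ty":0,"tz":2,"gripper":-1},{"wx":0,"wy":0,"wz":0,"tx":0,"ty":0,"tz":2,"gripper":-1}]'
```

```text
time_s: 23.33
tool_pos: [0.5309, -0.0592, 0.0181]
tool_rot: [-179.8, -0.1, 106.5]
force: [-0.3, 0.4, -3.2]
grip_width: 0.0579
grasp_force: 35.0
time_s: 23.75
tool_pos: [0.5325, -0.0601, 0.0179]
tool_rot: [179.9, 0.0, 106.4]
force: [0.0, -0.8, -3.1]
grip_width: 0.058
grasp_force: 35.0
```

```bash

python3 -m creep '[{"wx":0,"wy":0,"wz":0,"tx":0,"ty":0,"tz":1,"gripper":-1},{"wx":0,"wy":0,"wz":0,"tx":0,"ty":0,"tz":2,"gripper":-1},{"wx":0,"wy":0,"wz":0,"tx":0,"ty":0,"tz":2.5,"gripper":-1},{"wx":0,"wy":0,"wz":0,"tx":0,"ty":0,"tz":2.5,"gripper":-1},{"wx":0,"wy":0,"wz":0,"tx":0,"ty":0,"tz":2.5,"gripper":-1}]'
python3 -m creep '[{"wx":0,"wy":0,"wz":0,"tx":0,"ty":0,"tz":1,"gripper":-1},{"wx":0,"wy":0,"wz":0,"tx":0,"ty":0,"tz":1,"gripper":-1},{"wx":0,"wy":0,"wz":0,"tx":0,"ty":0,"tz":1,"gripper":-1}]'
```

```text
time_s: 24.17
tool_pos: [0.5319, -0.0601, 0.0146]
tool_rot: [-180.0, -0.0, 106.4]
force: [-0.2, 0.0, -3.9]
grip_width: 0.0581
grasp_force: 35.0
time_s: 24.42
tool_pos: [0.5319, -0.0601, 0.0136]
tool_rot: [-180.0, -0.0, 106.4]
force: [0.4, 0.3, -2.6]
grip_width: 0.0579
grasp_force: 35.0
```

```bash

python3 -m creep '[{"wx":0,"wy":0,"wz":0,"tx":0,"ty":0,"tz":0.6,"gripper":-1},{"wx":0,"wy":0,"wz":0,"tx":0,"ty":0,"tz":0.6,"gripper":-1},{"wx":0,"wy":0,"wz":0,"tx":0,"ty":0,"tz":0.6,"gripper":-1}]'
python3 -m creep '[{"wx":0,"wy":0,"wz":0,"tx":0,"ty":0,"tz":0.6,"gripper":-1},{"wx":0,"wy":0,"wz":0,"tx":0,"ty":0,"tz":0.6,"gripper":-1},{"wx":0,"wy":0,"wz":0,"tx":0,"ty":0,"tz":0.6,"gripper":-1}]'
```

```text
time_s: 24.67
tool_pos: [0.5321, -0.0601, 0.0133]
tool_rot: [180.0, -0.0, 106.4]
force: [-0.5, 0.5, 0.2]
grip_width: 0.0579
grasp_force: 35.0
time_s: 24.92
tool_pos: [0.5321, -0.0601, 0.0132]
tool_rot: [180.0, -0.0, 106.4]
force: [-2.6, -0.2, 4.6]
grip_width: 0.0579
grasp_force: 35.0
```

Contact. I release, lift, back away towards the jig side and check.

```bash

python3 -m creep '[{"wx":0,"wy":0,"wz":0,"tx":0,"ty":0,"tz":-0.4,"gripper":0.8},{"wx":0,"wy":0,"wz":0,"tx":0,"ty":0,"tz":-0.4,"gripper":0.8},{"wx":0,"wy":0,"wz":0,"tx":0,"ty":0,"tz":-0.4,"gripper":0.8},{"wx":0,"wy":0,"wz":0,"tx":0,"ty":0,"tz":-0.4,"gripper":0.8},{"wx":0,"wy":0,"wz":0,"tx":0,"ty":0,"tz":-0.4,"gripper":0.8}]'
python3 -m creep '[{"wx":0,"wy":0,"wz":0,"tx":0,"ty":0,"tz":-15,"gripper":0.8},{"wx":0,"wy":0,"wz":0,"tx":0,"ty":0,"tz":-45,"gripper":0.8},{"wx":0,"wy":0,"wz":0,"tx":0,"ty":0,"tz":-80,"gripper":0.8},{"wx":0,"wy":0,"wz":0,"tx":0,"ty":0,"tz":-120,"gripper":0.8},{"wx":0,"wy":0,"wz":0,"tx":0,"ty":0,"tz":-160,"gripper":0.8}]'
python3 -m creep '[{"wx":0,"wy":0,"wz":0,"tx":35,"ty":0,"tz":0,"gripper":0.8},{"wx":0,"wy":0,"wz":0,"tx":75,"ty":0,"tz":-10,"gripper":0.8},{"wx":0,"wy":0,"wz":0,"tx":115,"ty":0,"tz":-20,"gripper":0.8},{"wx":0,"wy":0,"wz":0,"tx":155,"ty":0,"tz":-30,"gripper":0.8},{"wx":0,"wy":0,"wz":0,"tx":190,"ty":0,"tz":-30,"gripper":0.8}]'
python3 -m creep '[{"wx":0,"wy":0,"wz":0,"tx":35,"ty":0,"tz":0,"gripper":0.8},{"wx":0,"wy":0,"wz":0,"tx":70,"ty":0,"tz":0,"gripper":0.8},{"wx":0,"wy":0,"wz":0,"tx":100,"ty":0,"tz":0,"gripper":0.8},{"wx":0,"wy":0,"wz":0,"tx":120,"ty":0,"tz":0,"gripper":0.8},{"wx":0,"wy":0,"wz":0,"tx":120,"ty":0,"tz":0,"gripper":0.8}]'
python3 - <<'E'
from h import *
o,im,d=snap('top'); P=cloud('top',d)
for q in ['wing_nut','spacer','transformer','reel','pliers','multimeter','dish']: print(q,[(np.round(r['point'],3),round(r['confidence'],2)) for r in nets.place_of(q,'top')[:2]])
for nm,c,ra in [('nut',(.573,-.204),.03),('sp',(.55,-.132),.026),('tx',(.532,-.06),.032)]:
    w=(np.hypot(P[...,0]-c[0],P[...,1]-c[1])<ra); print(nm,np.round(np.percentile(P[w][:,2],[5,50,90,97]),4))
cv2.imwrite('pics/top9.png',cv2.resize(im[220:330,200:430,::-1],None,fx=3.4,fy=3.4,interpolation=2))
E
```

```text
time_s: 25.33
tool_pos: [0.5322, -0.0601, 0.0129]
tool_rot: [180.0, 0.0, 106.4]
force: [-0.3, 0.3, -0.2]
grip_width: 0.0767
grasp_force: 0.0
time_s: 25.75
tool_pos: [0.5314, -0.0603, 0.1742]
tool_rot: [-180.0, -0.0, 106.4]
force: [0.9, 0.7, -0.6]
grip_width: 0.0781
grasp_force: 0.0
time_s: 26.17
tool_pos: [0.4785, 0.1251, 0.2052]
tool_rot: [179.8, -0.1, 106.5]
force: [0.3, -0.2, 1.0]
grip_width: 0.0783
grasp_force: 0.0
time_s: 26.58
tool_pos: [0.4421, 0.2427, 0.2027]
tool_rot: [-180.0, -0.1, 106.9]
force: [-0.7, -0.2, -0.2]
grip_width: 0.0783
grasp_force: 0.0
wing_nut [(array([ 0.573, -0.204,  0.002]), 0.51), (array([ 0.758, -0.177, -0.001]), 0.29)]
spacer [(array([ 0.55 , -0.128,  0.   ]), 0.72), (array([0.518, 0.151, 0.   ]), 0.71)]
transformer [(array([ 0.536, -0.062, -0.   ]), 0.62)]
reel [(array([ 0.757, -0.019, -0.001]), 0.74)]
pliers [(array([0.524, 0.429, 0.   ]), 0.94)]
multimeter []
dish [(array([ 0.762, -0.181, -0.   ]), 0.61)]
nut [-0.0013  0.0076  0.0182  0.0307]
sp [-0.0013  0.0062  0.0176  0.0197]
tx [-0.0002  0.0308  0.0367  0.0384]
```

View pics/top9.png

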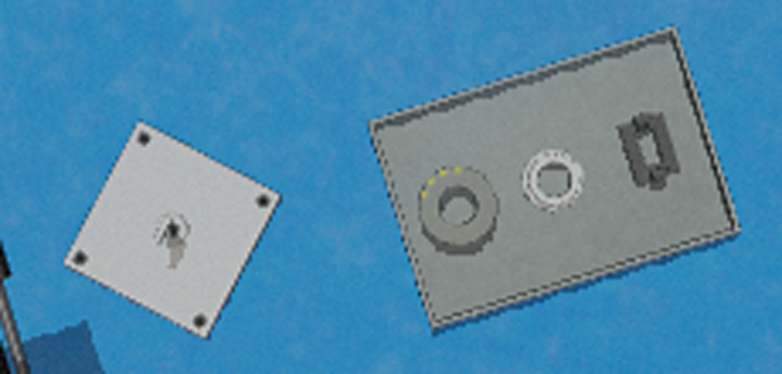

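The stud is bare at (172,232). The transformer (458,207), spacer (553,179) and nut (650,150) stand flat and apart in the tray, and the arm is clear.

```bash
python3 -c "
from cell import env; print(env.sign_off())"
```

```text
the job is handed in; nothing more can be done
None
```

The wing nut, spacer and transformer came off the stud in that order and now stand flat, side by side and right way up in the tray; I handed the job in at about 27 s, before any verdict, and the reel, pliers and dish had not moved, but the last network check didn't find the multimeter.

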